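# Change the specimen on the thermal sensor

## Task

Change the specimen on the thermal-conductivity sensor: stand the 500 g weight and then the cork backing block aside on the black mat, lay the tested cream specimen flat on its white slip in the grey tray, and lay the green specimen from the blue tray on the middle of the sensor. Then put the cork block back on the green specimen and the weight upright on the block, all centred over the sensor as before. The sensor's face is delicate, so set things down on it gently, without dropping them; leave the two other specimens and the small weight where they are.

Things in the scene. Friction and masses are not known exactly. Their poses are not given: they have to be found in the camera images.
- weight: 500 g polished steel knob weight, 38 mm across, 67 mm high (plain cylinder up to 44 mm, neck 23 mm across at 50 to 55 mm, round knob 32 mm across on top). Origin at the centre of its underside, z up. At the start it stands on the cork block on the sensor, its underside 115 mm above the bench.
- backing_block: dark brown cork backing block, rigid, 64 x 50 x 30 mm high, 50 g; origin at the centre of its underside, x along the 64 mm side, z up. At the start it lies on the cream specimen, under the weight, its underside 85 mm above the bench.
- cream_specimen: tested specimen, cream-white: rigid rectangular plate, 90 x 60 x 25 mm thick (origin at the centre of its underside, x along the 90 mm side, z up), 0.15 to 0.35 kg. At the start it lies on the sensor under the block, sticking out about 13 mm at the ends and 5 mm at the sides, its underside 60 mm above the bench.
- green_specimen: next specimen, green: rigid rectangular plate, 90 x 60 x 25 mm thick (origin at the centre of its underside, x along the 90 mm side, z up), 0.15 to 0.35 kg. At the start it lies in one of the two places of the blue tray, its underside 2.5 mm above the bench.
- dark_specimen: another waiting specimen, dark grey: rigid rectangular plate, 90 x 60 x 25 mm thick (origin at the centre of its underside, x along the 90 mm side, z up), 0.15 to 0.35 kg. It lies in the other place of the blue tray, end to end with the green one, about 114 mm from centre to centre, and stays there.
- clay_specimen: an earlier tested specimen, brick-red: rigid rectangular plate, 90 x 60 x 25 mm thick (origin at the centre of its underside, x along the 90 mm side, z up), 0.15 to 0.35 kg. It lies in the grey tray end to end with the slip, 114 mm from centre to centre, and stays there.
- sensor: the sensor, fixed: steel base plate 130 x 110 mm, 12 mm high, round head 66 mm across up to 44 mm, neck 50 mm across up to the level sensing face 60 mm above the bench. Origin on the bench under the centre of the face; x along its connector and cable (25 to 70 mm from the axis, below 40 mm), z up. Sensor, mat and both trays stand side by side in any order, about 0.2 m apart along world y.
- slip: white paper slip 80 x 50 mm, fixed flat in the free place of the grey tray. Origin at its centre on the tray floor, 2.5 mm above the bench; x along its and the tray's long side. The place is 110 x 80 mm inside a rim and rib 4 mm wide, tops 6 mm above the bench; a specimen must lie within, long side along x. Both trays are alike: fixed, 232 x 88 mm, two such places end to end along x.
- mat: black parking mat, fixed, 240 x 130 x 3 mm; origin at the centre of its underside, x along the 240 mm side (roughly along world x, like the trays), z up. The small weight stands somewhere near its long middle line; the 500 g weight and the block must be parked wholly on it, in the free room. Other clutter on the bench lies clear of mat, trays and sensor.
- small_weight: 100 g steel knob weight, 22 mm across and 41 mm high, standing on the mat; origin at the centre of its underside. It stays where it is.

How it is judged:
By the outcome, as a careful person would: the job done as asked, in the order asked, and still so for the second after the job is handed in, with the robot touching nothing.
It also fails if it takes over 136 s, if anything falls off the work surface, if the arm or the gripper's body presses on something with over 40 N, if the wrist force passes 120 N, or if a joint passes its speed limit or range.

## Robot

A 6-joint arm with a two-finger parallel gripper is mounted at the origin on the work surface. World frame = base frame: x ahead of the robot, y to its left, z up, the work surface at z = 0. Lengths are in m, angles in rad, forces in N, time in s.
With the tool pointing down it reaches from about 0.3 to 0.85 m from the base axis. Payload 5.4 kg.
Tool frame: the origin (TCP) lies at the very end of the fingers, on their centre line; the grasp point (between the pads) lies 19 mm behind it; z points along the fingers, y is the line along which they close (so a half turn about z gives the same grasp; the last joint's range is limited). The gripper opens to 85 mm and grips with 20 to 120 N. Pads are 22 mm wide; open, the fingers measure 114 mm over their backs; the gripper's body (76 mm by 85 mm) begins 54 mm behind the grasp point. The pads swing forward as they close: fully open they stand 13 mm farther back than shut.
Start: joints at [-1.447, 0.158, 1.597, -0, 1.386, -0.21], TCP at [0.188, -0.543, 0.231] pointing down, gripper open.
Joint ranges: [-2.91, 2.91], [-0.94, 2.29], [0.18, 2.7], [-1.29, 4.43], [0.17, 2.64], [-3, 3]. Speed limits (rad/s): [2.57, 2.57, 3.14, 3.14, 3.14, 3.14].

## Interface

Orientations are given as [roll, pitch, yaw] about the fixed x, y, z axes, in that order (R = Rz(yaw) Ry(pitch) Rx(roll)).
In Python, from cell import ctrl, optics, models gives the robot as it stands.
- The arm moves only by the tool carry_out, never from a script. Its arguments are lists of equal length, an entry for each row: "translation": the shift along the world's x, y, z in m, a list of three; "twist": the turn, a rotation vector about the world's x, y, z in rad, a list of three. A call has 1 to 8 rows; each row is the pose to reach, as a shift and turn from the pose commanded when the call began; what a row does not reach only later rows make up. A row lasts 1/12 s, in which the tool goes at most 41.7 mm and 7.16 degrees, less where a joint would pass 70% of its speed; a pose out of reach is approached as far as the arm can. A call with a gripper value outside its range is refused whole. "gripper" is the opening in per cent of the stroke, from 0 (shut) to 100 (fully open), set as the call begins (left out, the last holds). The fingers move at their own pace and stop on an object; "newtons" is the grip in N (left out, the last holds). Time passes only in rows, so rows that repeat a pose let the fingers close. It gives the time, the measured TCP pose, the force, the opening and the grip force at its end, in the units of the state.
- ctrl.observe(): the state, without advancing time (a new reading comes with each control period).
- optics.grab_frame(name): name is "scene" or "top" or "wrist"; returns the picture (384x512x3 uint8, blue, green, red); there is no depth.
- optics.get_calibration(name): a dict with "vertical_fov" (degrees; the focal length in pixels is half the picture's height over the tangent of half this angle, whatever the lens; pixels are square), "cx", "cy" (the principal point, pixels), "rvec" (rotation vector, rad) and "tvec" (3), from world to camera coordinates, as OpenCV has them. Camera axes: x right, y down, z forward; pixel columns grow to the right and rows downward; lengths in m; the calibration is good to about 2 mm. A picture is of the moment at which its call begins: read the wrist's pose just before it. get_calibration takes no time and is no camera call; for the wrist camera it gives the pose at the moment of the call.
- ctrl.sign_off(): hands the job in; it is judged then, once.
Trained networks look in the newest picture that a camera, given by its name, has taken for a name from the list of things; names that differ only in an ending like _2 or _b are one class to them, and where a whole thing is asked for, a point or a joint stands for the part that bears it (a point fixed in the world has none). Each returns a list of dicts, best first, with "score" (0 to 1); they miss things now and then, are a little off and sometimes report something else, mostly with a low value. They report only what shows in the picture. A call takes as long as a camera call.
- models.boxes_of(name, camera): "at" ([column, row] as shares, 0 to 1, of the picture: columns of its width, rows of its height, amid what is visible of it).
- models.regions_of(name, camera): "mask" (384x512 bool, what is visible of it) and "at" ([column, row] as shares, 0 to 1, of the picture: columns of its width, rows of its height, amid what is visible of it).
The state is a dict: "time": time; "q": joint angles; "dq": joint speeds; "joint_torque": joint torques, N m; "ee_pos": TCP position; "orientation": TCP orientation; "wrist_force": force on the tool from outside, world axes, zero at the start; "torque": the same for the moment, N m; "grip_width": finger opening in m; "gripper_force": force on a finger pad.
Only numpy, scipy, OpenCV 4.12 (cv2) and the standard library are available. Lean on these libraries where they do the work, as an engineer would, in place of code of your own. Each camera call takes 0.05 s, during which the arm holds its last target. There are 200 camera calls.

## Working session

There is one attempt and no reset: what is moved stays moved. The work goes in short steps, Python scripts to look and compute and a tool call to move; the robot and the scene stay as the last step left them, time stands still between calls to the robot, and variables do not carry over. Pictures are saved under pics/ and viewed, at most 14 in all, crops included, and the job is handed in when it is done.

Besides the shell and the picture viewer there is one more tool, called after "Call:" in YAML: its name, and indented under it one key for each argument. carry_out: Moves the arm, as the interface text tells. Its arguments: {"type":"object","properties":{"translation":{"type":"array"},"twist":{"type":"array"},"gripper":{"type":"number"},"newtons":{"type":"number"}},"required":["translation","twist"]}

```bash
mkdir -p pics; ls; cat > h.py <<'E'
import numpy as np,cv2
from cell import ctrl,optics,models
def cal(n):
    c=optics.get_calibration(n);f=192/np.tan(np.radians(c['vertical_fov'])/2)
    K=np.array([[f,0,c['cx']],[0,f,c['cy']],[0,0,1]]);R=cv2.Rodrigues(np.array(c['rvec'],float))[0]
    return K,R,np.array(c['tvec'],float).ravel(),c
def px2w(n,uv,z,C=None):
    K,R,t,_=C or cal(n);uv=np.atleast_2d(uv)
    d=np.c_[uv,np.ones(len(uv))]@np.linalg.inv(K).T@R;o=-R.T@t
    return o+d*((z-o[2])/d[:,2])[:,None]
def w2px(n,P,C=None):
    K,R,t,_=C or cal(n);p=(np.atleast_2d(P)@R.T+t)@K.T
    return p[:,:2]/p[:,2:]
def rect(mask,n,z,C=None):
    c=max(cv2.findContours(mask.astype(np.uint8),0,1)[0],key=cv2.contourArea).reshape(-1,2)
    w=px2w(n,c,z,C)[:,:2]
    (x,y),(a,b),th=cv2.minAreaRect((w*1000).astype(np.float32))
    if a<b:a,b,th=b,a,th+90
    th=(th+90)%180-90
    return np.round([x,y,a,b,th],1)
E
cat > a.py <<'E'
from h import *
for n in ("top","scene"):
    im=optics.grab_frame(n);cv2.imwrite(f"pics/{n}0.png",im)
    K,R,t,c=cal(n);print(n,c,(-R.T@t).round(3))
    if n=="top":
        for o,z in dict(weight=.182,backing_block=.115,cream_specimen=.085,green_specimen=.0275,dark_specimen=.0275,clay_specimen=.0275,sensor=.012,slip=.0025,mat=.003,small_weight=.041).items():
            for r in models.regions_of(o,n)[:2]:
                print(o,round(r['score'],2),np.round(np.array(r['at'])*[512,384]),rect(r['mask'],n,z))
print(ctrl.observe())
E
python3 a.py
```

```text
pics
top {'vertical_fov': 44.75039841107086, 'cx': 247.4405486381413, 'cy': 198.15321158265775, 'rvec': array([ 2.16640939, -2.14985739,  0.06843068]), 'tvec': array([0.02160889, 0.52176542, 1.03887472])} [ 0.421 -0.008  1.084]
weight 0.74 [111. 197.] [504.4 295.2  50.1  37.4 -89.7]
backing_block 0.98 [121. 199.] [5.096e+02 3.036e+02 6.350e+01 5.870e+01 3.000e-01]
cream_specimen 0.59 [129. 205.] [512.1 302.7  90.1  63.7  -2.5]
green_specimen 0.67 [218. 219.] [473.4  97.2  91.7  62.2   7.9]
dark_specimen 0.68 [210. 169.] [583.3 111.1  92.   61.8   6.6]
clay_specimen 0.92 [400. 224.] [ 465.5 -317.6   92.4   69.     3.4]
sensor 0.62 [134. 202.] [655.1 305.4 422.4 112.1   1.6]
slip 0.84 [395. 175.] [ 5.811e+02 -3.195e+02  7.720e+01  5.000e+01  3.000e-01]
mat 0.62 [300. 191.] [547.5 -95.3 240.  132.2   6.9]
scene {'vertical_fov': 53.76389820336624, 'cx': 249.6674286470452, 'cy': 194.956971083864, 'rvec': array([ 2.2729524 ,  0.6163948 , -0.27078651]), 'tvec': array([-0.45394598, -0.13463516,  1.01814246])} [ 0.814 -0.479  0.607]
{'time': 0.6, 'q': array([-1.44709234e+00,  1.58406663e-01,  1.59698684e+00, -1.09994809e-05,
        1.38620382e+00, -2.10095647e-01]), 'dq': array([-2.89345864e-04,  8.59492260e-04, -5.20382184e-04,  7.86296219e-05,
        1.37831615e-03,  6.90159702e-04]), 'joint_torque': array([-5.90676018e-05, -3.95805967e+01, -3.31539130e+01, -1.96375522e-04,
        8.84335695e-04,  1.70019913e-06]), 'ee_pos': array([ 0.18836787, -0.54325661,  0.231302  ]), 'orientation': array([-3.14158583e+00,  9.60134204e-06,  3.33801654e-01]), 'wrist_force': array([-0.49417244,  0.4945154 ,  0.22832396]), 'torque': array([-0.0074144 ,  0.01480677, -0.05705743]), 'gripper_force': 0.0, 'grip_width': 0.08548788423432221}
```

View pics/top0.png

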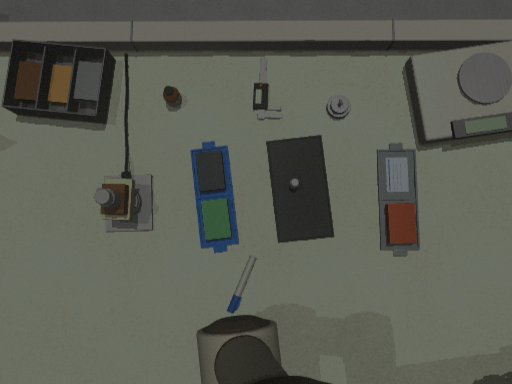

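View pics/scene0.png

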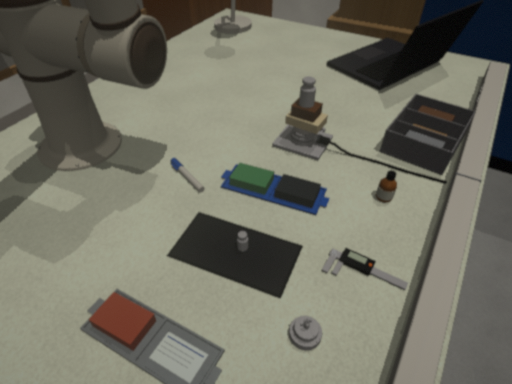

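The top view shows, from the left: sensor stack (130,203), blue tray (215,197) with green at the near end, mat (300,190) with the small weight at its middle (294,184), and grey tray (398,200) with the slip at the far end. The scene view agrees. I'm moving above the sensor now.

Call:
carry_out:
  translation:
    - [0.15, 0.26, 0.12]
    - [0.15, 0.26, 0.12]
    - [0.15, 0.26, 0.12]
    - [0.15, 0.26, 0.12]
    - [0.15, 0.26, 0.12]
    - [0.15, 0.26, 0.12]
    - [0.15, 0.26, 0.12]
    - [0.15, 0.26, 0.12]
  twist:
    - [0, 0, -0.1]
    - [0, 0, -0.2]
    - [0, 0, -0.3]
    - [0, 0, -0.334]
    - [0, 0, -0.334]
    - [0, 0, -0.334]
    - [0, 0, -0.334]
    - [0, 0, -0.334]

```text
time: 1.27
ee_pos: [0.3394, -0.281, 0.3531]
orientation: [3.14, -0.002, 0.001]
wrist_force: [0.1, -0.3, 0.4]
grip_width: 0.0851
gripper_force: 0.0
```

Call:
carry_out:
  translation:
    - [0.1, 0.3, 0]
    - [0.1, 0.3, 0]
    - [0.1, 0.3, 0]
    - [0.1, 0.3, 0]
    - [0.1, 0.3, 0]
    - [0.1, 0.3, 0]
    - [0.1, 0.3, 0]
    - [0.1, 0.3, 0]
  twist:
    - [0, 0, 0]
    - [0, 0, 0]
    - [0, 0, 0]
    - [0, 0, 0]
    - [0, 0, 0]
    - [0, 0, 0]
    - [0, 0, 0]
    - [0, 0, 0]

```text
time: 1.93
ee_pos: [0.4387, 0.0204, 0.3516]
orientation: [-3.141, -0.001, 0.003]
wrist_force: [-0.0, -0.4, -1.0]
grip_width: 0.0856
gripper_force: 0.0
```

Call:
carry_out:
  translation:
    - [0.068, 0.27, 0.01]
    - [0.068, 0.27, 0.01]
    - [0.068, 0.27, 0.01]
    - [0.068, 0.27, 0.01]
    - [0.068, 0.27, 0.01]
    - [0.068, 0.27, 0.01]
    - [0.068, 0.27, 0.01]
    - [0.068, 0.27, 0.01]
  twist:
    - [0, 0, 0]
    - [0, 0, 0]
    - [0, 0, 0]
    - [0, 0, 0]
    - [0, 0, 0]
    - [0, 0, 0]
    - [0, 0, 0]
    - [0, 0, 0]

```text
time: 2.6
ee_pos: [0.5063, 0.2914, 0.3605]
orientation: [-3.14, 0.001, 0.005]
wrist_force: [0.3, -0.6, 0.4]
grip_width: 0.0857
gripper_force: 0.0
```

```bash
cat > b.py <<'E'
from h import *
s=ctrl.observe();print(s['time'],s['ee_pos'],s['orientation'])
C=cal("wrist");im=optics.grab_frame("wrist");cv2.imwrite("pics/w1.png",im)
print((-C[1].T@C[2]).round(3))
for o,z in dict(weight=.182,backing_block=.115,cream_specimen=.085,sensor=.012).items():
    for r in models.regions_of(o,"wrist")[:2]:
        print(o,round(r['score'],2),np.round(np.array(r['at'])*[512,384]),rect(r['mask'],"wrist",z,C))
E
python3 b.py
```

```text
2.6 [0.50629292 0.29142468 0.3604549 ] [-3.13986669e+00  8.24622035e-04  4.96262416e-03]
[0.575 0.291 0.503]
weight 0.94 [246. 158.] [512.8 306.7  42.   34.1  -1.3]
backing_block 0.72 [252. 136.] [510.6 308.6  66.4  50.7  -1.4]
cream_specimen 0.82 [257. 116.] [511.8 307.9  90.9  59.   -1.8]
sensor 0.71 [253. 106.] [566.3 318.1 248.4 128.6   3.1]
```

View pics/w1.png

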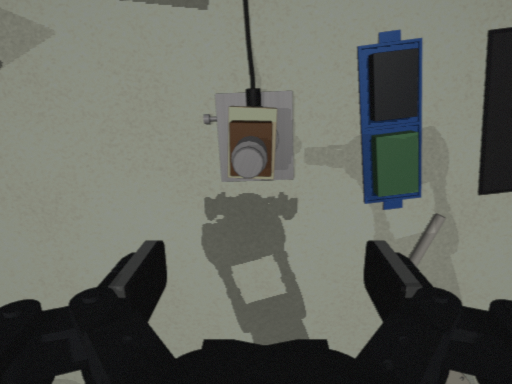

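The wrist view shows the stack at (252,150), with the weight's knob at (249,159), and the blue tray at (392,120). Stack centre is about (0.511, 0.308), yaw about -0.025.

Call:
carry_out:
  translation:
    - [0.005, 0.017, -0.04]
    - [0.005, 0.017, -0.08]
    - [0.005, 0.017, -0.11]
    - [0.005, 0.017, -0.13]
    - [0.005, 0.017, -0.13]
    - [0.005, 0.017, -0.13]
  twist:
    - [0, 0, -0.03]
    - [0, 0, -0.03]
    - [0, 0, -0.03]
    - [0, 0, -0.03]
    - [0, 0, -0.03]
    - [0, 0, -0.03]

```text
time: 3.35
ee_pos: [0.511, 0.3026, 0.231]
orientation: [3.141, 0.002, -0.032]
wrist_force: [-0.1, 0.8, 0.8]
grip_width: 0.0855
gripper_force: 0.0
```

```bash
cat > c.py <<'E'
from h import *
C=cal("wrist");im=optics.grab_frame("wrist")
s=ctrl.observe();print(s['time'],s['ee_pos'],s['orientation'])
for o,z in dict(weight=.182,backing_block=.115,cream_specimen=.085).items():
    for r in models.regions_of(o,"wrist")[:1]:
        print(o,round(r['score'],2),np.round(np.array(r['at'])*[512,384]),rect(r['mask'],"wrist",z,C))
cv2.imwrite("pics/w2.png",im)
E
python3 c.py
```

```text
3.4 [0.5121195  0.30316683 0.23299682] [-3.14093129e+00 -1.93020707e-03 -3.14304913e-02]
weight 0.81 [255. 201.] [516.  307.4  47.2  32.9  -1.8]
backing_block 0.73 [259. 158.] [511.1 309.   67.3  50.6  -0.7]
cream_specimen 0.7 [259. 129.] [521.3 308.2  74.6  58.5  -0.6]
```

View pics/w2.png

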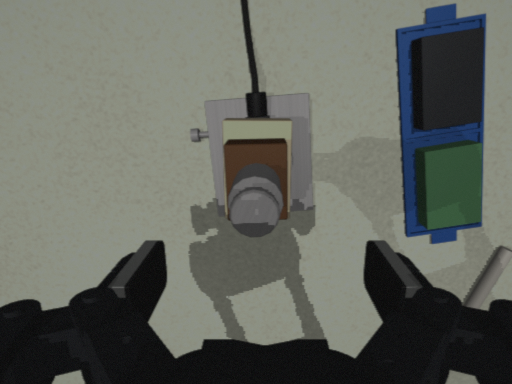

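The weight is centred between the fingers at column 255 (fingers at 140 and 390). I'm lowering and gripping it.

Call:
carry_out:
  translation:
    - [0, 0.0045, -0.035]
    - [0, 0.0045, -0.07]
    - [0, 0.0045, -0.095]
    - [0, 0.0045, -0.108]
    - [0, 0.0045, -0.108]
  twist:
    - [0, 0, 0]
    - [0, 0, 0]
    - [0, 0, 0]
    - [0, 0, 0]
    - [0, 0, 0]

```text
time: 3.97
ee_pos: [0.5099, 0.3076, 0.121]
orientation: [3.14, 0.004, -0.03]
wrist_force: [0.1, -0.0, -0.3]
grip_width: 0.0858
gripper_force: 0.0
```

Call:
carry_out:
  translation:
    - [0, 0, 0]
    - [0, 0, 0]
    - [0, 0, 0]
    - [0, 0, 0]
    - [0, 0, 0]
    - [0, 0, 0]
    - [0, 0, 0]
    - [0, 0, 0]
  twist:
    - [0, 0, 0]
    - [0, 0, 0]
    - [0, 0, 0]
    - [0, 0, 0]
    - [0, 0, 0]
    - [0, 0, 0]
    - [0, 0, 0]
    - [0, 0, 0]
  gripper: 35
  newtons: 40

```text
time: 4.63
ee_pos: [0.5127, 0.309, 0.1255]
orientation: [-3.14, -0.003, -0.03]
wrist_force: [-0.8, 1.4, 6.8]
grip_width: 0.0372
gripper_force: 40.8
```

Call:
carry_out:
  translation:
    - [0, 0, 0.01]
    - [0, 0, 0.03]
    - [0, 0, 0.06]
    - [0, 0, 0.09]
    - [0, -0.01, 0.1]
    - [0.01, -0.03, 0.1]
    - [0.02, -0.06, 0.1]
    - [0.03, -0.095, 0.1]
  twist:
    - [0, 0, 0]
    - [0, 0, 0]
    - [0, 0, 0]
    - [0, 0, 0]
    - [0, 0, 0]
    - [0, 0, 0]
    - [0, 0, 0]
    - [0, 0, 0]

```text
time: 5.3
ee_pos: [0.5405, 0.2124, 0.2221]
orientation: [3.141, 0.002, -0.028]
wrist_force: [1.0, -0.1, -5.1]
grip_width: 0.037
gripper_force: 41.1
```

Call:
carry_out:
  translation:
    - [0.01, -0.037, 0]
    - [0.02, -0.075, 0]
    - [0.03, -0.112, 0]
    - [0.04, -0.15, 0]
    - [0.05, -0.188, 0]
    - [0.06, -0.225, 0]
    - [0.07, -0.26, 0]
    - [0.077, -0.28, 0]
  twist:
    - [0, 0, 0]
    - [0, 0, 0]
    - [0, 0, 0]
    - [0, 0, 0]
    - [0, 0, 0]
    - [0, 0, 0]
    - [0, 0, 0]
    - [0, 0, 0]

```text
time: 5.97
ee_pos: [0.6174, -0.0715, 0.2215]
orientation: [3.14, 0.003, -0.033]
wrist_force: [0.4, 0.1, -5.1]
grip_width: 0.0368
gripper_force: 41.3
```

```bash
cat > d.py <<'E'
from h import *
C=cal("wrist");im=optics.grab_frame("wrist")
s=ctrl.observe();print(s['time'],s['ee_pos'],s['orientation'],s['wrist_force'],s['grip_width'])
for cam in("wrist","top"):
  if cam=="top": optics.grab_frame("top")
  for o,z in dict(mat=.003,small_weight=.03,sensor=.012,slip=.0025,green_specimen=.0275).items():
    for r in models.regions_of(o,cam)[:1]:
        print(cam,o,round(r['score'],2),np.round(np.array(r['at'])*[512,384]),rect(r['mask'],cam,z,C if cam=="wrist" else None))
cv2.imwrite("pics/w3.png",im)
E
python3 d.py
```

```text
6.0167 [ 0.61830276 -0.07431896  0.22150542] [ 3.13800458e+00  1.55298165e-03 -3.57297618e-02] [-1.93445887 -4.02136092 -4.2910662 ] 0.036976409167794114
wrist mat 0.94 [287. 165.] [579.2 -89.  174.3 130.4   6.9]
wrist small_weight 0.71 [272. 209.] [567.4 -79.1  20.9  13.6  80. ]
wrist sensor 0.62 [484. 177.] [ 583.2 -312.4   78.1   49.8    1.3]
wrist slip 0.57 [484. 177.] [ 580.4 -318.1   81.8   52.1    0.9]
wrist green_specimen 0.64 [118. 265.] [500.3  96.1  70.   54.7 -82.8]
top mat 0.63 [306. 159.] [622.4 -81.9 131.1  92.4 -89.7]
top sensor 0.91 [138. 206.] [549.6 303.6 213.8 109.7   1.6]
top slip 0.85 [395. 174.] [ 5.811e+02 -3.195e+02  7.720e+01  5.020e+01  2.000e-01]
top green_specimen 0.3 [211. 171.] [583.4 111.7  92.2  61.5   6.6]
```

View pics/w3.png

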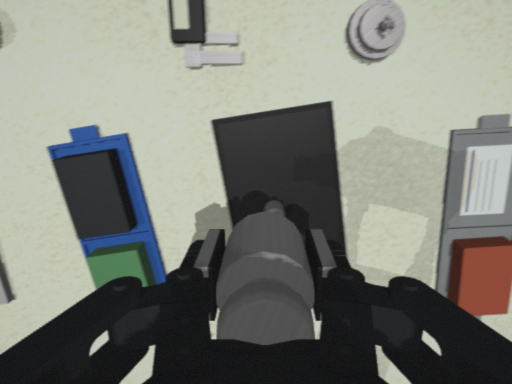

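The wrist view shows the weight held upright, with the mat around (280,180), the small weight's tip at (272,207), and the slip at (484,177). I'm parking the weight on the far half of the mat.

Call:
carry_out:
  translation:
    - [0.008, -0.018, -0.02]
    - [0.008, -0.018, -0.055]
    - [0.008, -0.018, -0.093]
    - [0.008, -0.018, -0.13]
    - [0.008, -0.018, -0.165]
    - [0.008, -0.018, -0.19]
    - [0.008, -0.018, -0.203]
    - [0.008, -0.018, -0.208]
  twist:
    - [0, 0, 0]
    - [0, 0, 0]
    - [0, 0, 0]
    - [0, 0, 0]
    - [0, 0, 0]
    - [0, 0, 0]
    - [0, 0, 0]
    - [0, 0, 0]

```text
time: 7.23
ee_pos: [0.6245, -0.0839, 0.0136]
orientation: [-3.14, 0.005, -0.03]
wrist_force: [-3.3, 0.6, 4.1]
grip_width: 0.0368
gripper_force: 42.2
```

Call:
carry_out:
  translation:
    - [0, 0, -0.002]
    - [0, 0, -0.003]
    - [0, 0, -0.004]
    - [0, 0, -0.004]
  twist:
    - [0, 0, 0]
    - [0, 0, 0]
    - [0, 0, 0]
    - [0, 0, 0]

```text
time: 7.57
ee_pos: [0.6281, -0.0852, 0.0136]
orientation: [3.141, -0.004, -0.03]
wrist_force: [-1.0, 0.6, 1.4]
grip_width: 0.0369
gripper_force: 41.9
```

Call:
carry_out:
  translation:
    - [0, 0, 0]
    - [0, 0, 0]
    - [0, 0, 0]
    - [0, 0, 0.01]
    - [0, 0, 0.04]
    - [0, 0, 0.08]
    - [0, 0, 0.12]
    - [0, 0, 0.16]
  twist:
    - [0, 0, 0]
    - [0, 0, 0]
    - [0, 0, 0]
    - [0, 0, 0]
    - [0, 0, 0]
    - [0, 0, 0]
    - [0, 0, 0]
    - [0, 0, 0]
  gripper: 100

```text
time: 8.23
ee_pos: [0.6261, -0.0847, 0.1739]
orientation: [3.141, -0.0, -0.03]
wrist_force: [0.6, 0.4, 0.5]
grip_width: 0.0855
gripper_force: 0.0
```

Call:
carry_out:
  translation:
    - [-0.08, 0.27, 0.04]
    - [-0.08, 0.27, 0.04]
    - [-0.08, 0.27, 0.04]
    - [-0.08, 0.27, 0.04]
    - [-0.08, 0.27, 0.04]
    - [-0.08, 0.27, 0.04]
    - [-0.08, 0.27, 0.04]
    - [-0.08, 0.27, 0.04]
  twist:
    - [0, 0, 0]
    - [0, 0, 0]
    - [0, 0, 0]
    - [0, 0, 0]
    - [0, 0, 0]
    - [0, 0, 0]
    - [0, 0, 0]
    - [0, 0, 0]

```text
time: 8.9
ee_pos: [0.5449, 0.1909, 0.2137]
orientation: [-3.139, -0.002, -0.024]
wrist_force: [-0.5, -0.4, -0.7]
grip_width: 0.0855
gripper_force: 0.0
```

Call:
carry_out:
  translation:
    - [-0.035, 0.123, 0.01]
    - [-0.035, 0.123, 0.01]
    - [-0.035, 0.123, 0.01]
    - [-0.035, 0.123, 0.01]
    - [-0.035, 0.123, 0.01]
  twist:
    - [0, 0, 0]
    - [0, 0, 0]
    - [0, 0, 0]
    - [0, 0, 0]
    - [0, 0, 0]

```text
time: 9.32
ee_pos: [0.5109, 0.31, 0.2223]
orientation: [-3.141, -0.001, -0.026]
wrist_force: [0.6, -0.8, 0.7]
grip_width: 0.0855
gripper_force: 0.0
```

```bash
cat > e.py <<'E'
from h import *
C=cal("wrist");im=optics.grab_frame("wrist")
s=ctrl.observe();print(s['time'],s['ee_pos'],s['orientation'],s['wrist_force'],s['grip_width'])
for o,z in dict(backing_block=.115,cream_specimen=.085,sensor=.012,green_specimen=.0275).items():
    for r in models.regions_of(o,"wrist")[:1]:
        print(o,round(r['score'],2),np.round(np.array(r['at'])*[512,384]),rect(r['mask'],"wrist",z,C))
cv2.imwrite("pics/w4.png",im)
im=optics.grab_frame("top")
cv2.imwrite("pics/t4.png",cv2.resize(im[120:260,240:440],None,fx=3,fy=3))
for o,z in dict(weight=.05,small_weight=.041,mat=.003).items():
    for r in models.regions_of(o,"top")[:1]:
        print(o,round(r['score'],2),np.round(np.array(r['at'])*[512,384]),rect(r['mask'],"top",z))
E
python3 e.py
```

```text
9.3667 [0.51144879 0.30835586 0.22189333] [ 3.14121056e+00 -1.05964727e-03 -2.85249532e-02] [ 0.00077804  0.55279849 -0.12429916] 0.08515369017667739
backing_block 0.56 [265. 181.] [510.9 308.3  69.3  51.1  -1.3]
cream_specimen 0.8 [261. 132.] [537.8 307.6  60.1  40.9  86.9]
sensor 0.85 [262. 118.] [554.3 317.9 219.  128.8   2.8]
green_specimen 0.86 [455. 190.] [475.4 104.3  96.3  71.9   7.5]
weight 0.72 [300. 153.] [620.4 -85.3  43.3  36.6 -44.5]
small_weight 0.43 [209. 169.] [581.1 110.2  91.6  60.6   7.1]
mat 0.8 [299. 191.] [547.2 -93.2 240.9 133.2   7. ]
```

View pics/t4.png

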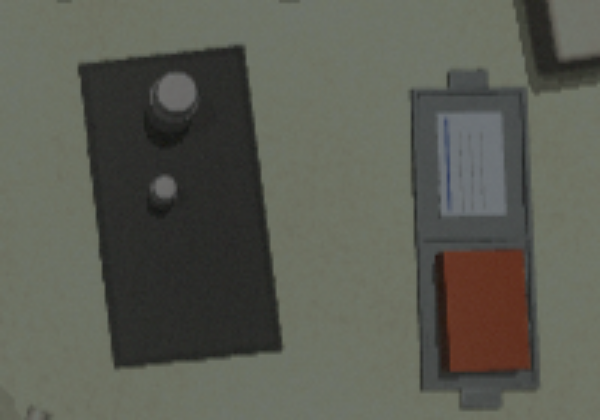

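View pics/w4.png

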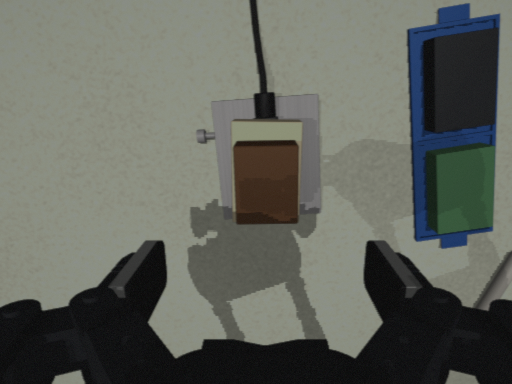

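The crop shows the weight upright on the far half of the mat (175,100), the small weight at (163,190), and the near half free. In the wrist view the block is centred at (266,182). I'm gripping the block.

Call:
carry_out:
  translation:
    - [0, 0, -0.035]
    - [0, 0, -0.07]
    - [0, 0, -0.105]
    - [0, 0, -0.125]
    - [0, 0, -0.135]
    - [0, 0, -0.135]
  twist:
    - [0, 0, 0]
    - [0, 0, 0]
    - [0, 0, 0]
    - [0, 0, 0]
    - [0, 0, 0]
    - [0, 0, 0]

```text
time: 10.27
ee_pos: [0.5096, 0.3073, 0.0836]
orientation: [3.14, 0.005, -0.031]
wrist_force: [-0.6, -0.4, -0.2]
grip_width: 0.0853
gripper_force: 0.0
```

Call:
carry_out:
  translation:
    - [0, 0, 0]
    - [0, 0, 0]
    - [0, 0, 0]
    - [0, 0, 0]
    - [0, 0, 0]
    - [0, 0, 0]
    - [0, 0, 0]
  twist:
    - [0, 0, 0]
    - [0, 0, 0]
    - [0, 0, 0]
    - [0, 0, 0]
    - [0, 0, 0]
    - [0, 0, 0]
    - [0, 0, 0]
  gripper: 45
  newtons: 30

```text
time: 10.85
ee_pos: [0.5131, 0.3088, 0.0888]
orientation: [-3.14, -0.004, -0.03]
wrist_force: [-1.0, -0.7, 6.3]
grip_width: 0.0497
gripper_force: 32.6
```

Call:
carry_out:
  translation:
    - [0, 0, 0.01]
    - [0, 0, 0.03]
    - [0, 0, 0.055]
    - [0, -0.01, 0.07]
    - [0, -0.03, 0.07]
    - [-0.005, -0.065, 0.07]
    - [-0.01, -0.103, 0.07]
    - [-0.012, -0.141, 0.07]
  twist:
    - [0, 0, 0]
    - [0, 0, 0]
    - [0, 0, 0]
    - [0, 0, 0]
    - [0, 0, 0]
    - [0, 0, 0]
    - [0, 0, 0]
    - [0, 0, 0]

```text
time: 11.52
ee_pos: [0.4986, 0.1663, 0.157]
orientation: [-3.142, -0.0, -0.029]
wrist_force: [0.7, -0.6, -1.0]
grip_width: 0.0495
gripper_force: 31.9
```

Call:
carry_out:
  translation:
    - [-0.004, -0.04, 0]
    - [-0.008, -0.08, 0]
    - [-0.012, -0.12, 0]
    - [-0.016, -0.16, 0]
    - [-0.02, -0.2, 0]
    - [-0.022, -0.235, 0]
    - [-0.022, -0.26, 0]
    - [-0.022, -0.27, 0]
  twist:
    - [0, 0, 0]
    - [0, 0, 0]
    - [0, 0, 0]
    - [0, 0, 0]
    - [0, 0, 0]
    - [0, 0, 0]
    - [0, 0, 0]
    - [0, 0, 0]

```text
time: 12.18
ee_pos: [0.4773, -0.106, 0.1573]
orientation: [3.14, -0.001, -0.034]
wrist_force: [-0.0, 0.0, -1.0]
grip_width: 0.0494
gripper_force: 31.9
```

Call:
carry_out:
  translation:
    - [0, 0, -0.02]
    - [0, 0, -0.05]
    - [0, 0, -0.085]
    - [0, 0, -0.115]
    - [0, 0, -0.135]
    - [0, 0, -0.145]
    - [0, 0, -0.149]
    - [0, 0, -0.149]
  twist:
    - [0, 0, 0]
    - [0, 0, 0]
    - [0, 0, 0]
    - [0, 0, 0]
    - [0, 0, 0]
    - [0, 0, 0]
    - [0, 0, 0]
    - [0, 0, 0]

```text
time: 12.85
ee_pos: [0.4777, -0.1023, 0.0079]
orientation: [-3.141, 0.0, -0.03]
wrist_force: [0.9, -0.4, -0.7]
grip_width: 0.0494
gripper_force: 31.6
```

Call:
carry_out:
  translation:
    - [0, 0, -0.001]
    - [0, 0, -0.002]
    - [0, 0, -0.003]
    - [0, 0, -0.003]
  twist:
    - [0, 0, 0]
    - [0, 0, 0]
    - [0, 0, 0]
    - [0, 0, 0]

```text
time: 13.18
ee_pos: [0.4788, -0.1031, 0.0068]
orientation: [3.141, -0.002, -0.03]
wrist_force: [-5.3, 2.0, 14.4]
grip_width: 0.0495
gripper_force: 33.3
```

Call:
carry_out:
  translation:
    - [0, 0, 0]
    - [0, 0, 0]
    - [0, 0, 0]
    - [0, 0, 0.01]
    - [0, 0, 0.04]
    - [0, 0, 0.08]
    - [0, 0, 0.12]
    - [0, 0.01, 0.15]
  twist:
    - [0, 0, 0]
    - [0, 0, 0]
    - [0, 0, 0]
    - [0, 0, 0]
    - [0, 0, 0]
    - [0, 0, 0]
    - [0, 0, 0]
    - [0, 0, 0]
  gripper: 100

```text
time: 13.85
ee_pos: [0.4784, -0.0941, 0.1585]
orientation: [3.139, -0.004, -0.032]
wrist_force: [1.1, -0.4, -0.5]
grip_width: 0.0852
gripper_force: 0.0
```

Call:
carry_out:
  translation:
    - [0.025, 0.3, 0.04]
    - [0.025, 0.3, 0.04]
    - [0.025, 0.3, 0.04]
    - [0.025, 0.3, 0.04]
    - [0.025, 0.3, 0.04]
    - [0.025, 0.3, 0.04]
    - [0.025, 0.3, 0.04]
    - [0.025, 0.3, 0.04]
  twist:
    - [0, 0, 0]
    - [0, 0, 0]
    - [0, 0, 0]
    - [0, 0, 0]
    - [0, 0, 0]
    - [0, 0, 0]
    - [0, 0, 0]
    - [0, 0, 0]

```text
time: 14.52
ee_pos: [0.5023, 0.2123, 0.1962]
orientation: [-3.139, -0.002, -0.026]
wrist_force: [0.4, -0.5, 0.2]
grip_width: 0.0855
gripper_force: 0.0
```

Call:
carry_out:
  translation:
    - [0.009, 0.101, 0.03]
    - [0.009, 0.101, 0.03]
    - [0.009, 0.101, 0.03]
    - [0.009, 0.101, 0.03]
    - [0.009, 0.101, 0.03]
  twist:
    - [0, 0, 0]
    - [0, 0, 0]
    - [0, 0, 0]
    - [0, 0, 0]
    - [0, 0, 0]

```text
time: 14.93
ee_pos: [0.5113, 0.3086, 0.2248]
orientation: [3.141, -0.001, -0.028]
wrist_force: [0.3, -0.7, -0.4]
grip_width: 0.0856
gripper_force: 0.0
```

```bash
cat > f.py <<'E'
from h import *
C=cal("wrist");im=optics.grab_frame("wrist")
s=ctrl.observe();print(s['time'],s['ee_pos'],s['orientation'],s['wrist_force'],s['grip_width'])
for o,z in dict(cream_specimen=.085,sensor=.012).items():
    for r in models.regions_of(o,"wrist")[:1]:
        m=r['mask'].astype(np.uint8)
        if o=="sensor": # drop cable/screw
            m=cv2.morphologyEx(cv2.morphologyEx(m,3,np.ones((25,25))),2,np.ones((25,25)))
        print(o,round(r['score'],2),np.round(np.array(r['at'])*[512,384]),rect(m,"wrist",z,C))
im2=optics.grab_frame("top")
for o,z in dict(backing_block=.033).items():
    for r in models.regions_of(o,"top")[:1]:
        print(o,round(r['score'],2),np.round(np.array(r['at'])*[512,384]),rect(r['mask'],"top",z))
big=cv2.resize(im2[120:260,240:440],(512,358))
cv2.imwrite("pics/w5.png",np.vstack([im[:240],big]))
E
python3 f.py
```

```text
14.9833 [0.51112241 0.30758973 0.2241748 ] [ 3.14065930e+00  4.94506916e-04 -2.98185741e-02] [-0.509527    0.30393423  0.52448627] 0.08521458988994907
cream_specimen 0.84 [264. 168.] [512.3 308.6  91.2  59.8  -2.2]
sensor 0.83 [263. 120.] [564.  286.9  67.1  24.3  88.4]
backing_block 0.83 [306. 216.] [ 474.7 -104.4   63.1   49.4   -0. ]
```

View pics/w5.png

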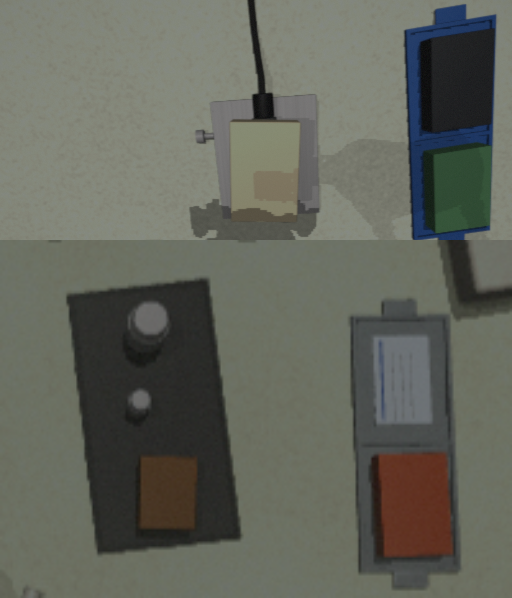

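The wrist view shows the cream plate at (265,170), aligned with the tool. The top crop shows the block (168,492), small weight (139,403) and weight (150,325) all on the mat. I'm gripping the cream plate.

Call:
carry_out:
  translation:
    - [0.001, 0, -0.035]
    - [0.001, 0, -0.075]
    - [0.001, 0, -0.115]
    - [0.001, 0, -0.145]
    - [0.001, 0, -0.157]
    - [0.001, 0, -0.16]
    - [0.001, 0, -0.16]
  twist:
    - [0, 0, -0.005]
    - [0, 0, -0.005]
    - [0, 0, -0.005]
    - [0, 0, -0.005]
    - [0, 0, -0.005]
    - [0, 0, -0.005]
    - [0, 0, -0.005]

```text
time: 15.77
ee_pos: [0.5126, 0.3078, 0.0646]
orientation: [3.141, 0.0, -0.036]
wrist_force: [-0.2, -0.1, 0.7]
grip_width: 0.0855
gripper_force: 0.0
```

Call:
carry_out:
  translation:
    - [0, 0, 0]
    - [0, 0, 0]
    - [0, 0, 0]
    - [0, 0, 0]
    - [0, 0, 0]
    - [0, 0, 0]
  twist:
    - [0, 0, 0]
    - [0, 0, 0]
    - [0, 0, 0]
    - [0, 0, 0]
    - [0, 0, 0]
    - [0, 0, 0]
  gripper: 55
  newtons: 50

```text
time: 16.27
ee_pos: [0.5146, 0.309, 0.0674]
orientation: [-3.14, -0.005, -0.035]
wrist_force: [-0.9, -0.4, 6.1]
grip_width: 0.0586
gripper_force: 55.7
```

Call:
carry_out:
  translation:
    - [0, 0, 0.01]
    - [0, 0, 0.03]
    - [0, 0, 0.06]
    - [0.001, -0.01, 0.09]
    - [0.003, -0.03, 0.1]
    - [0.007, -0.06, 0.1]
    - [0.011, -0.095, 0.1]
    - [0.015, -0.133, 0.1]
  twist:
    - [0, 0, 0]
    - [0, 0, 0]
    - [0, 0, 0]
    - [0, 0, 0]
    - [0, 0, 0]
    - [0, 0, 0]
    - [0, 0, 0]
    - [0, 0, 0]

```text
time: 16.93
ee_pos: [0.5272, 0.1747, 0.1654]
orientation: [-3.141, -0.001, -0.033]
wrist_force: [0.4, -0.2, -2.5]
grip_width: 0.0588
gripper_force: 54.7
```

Call:
carry_out:
  translation:
    - [0.004, -0.038, 0]
    - [0.008, -0.076, 0]
    - [0.012, -0.114, 0]
    - [0.016, -0.15, 0]
    - [0.02, -0.183, 0]
    - [0.024, -0.21, 0]
    - [0.028, -0.228, 0]
    - [0.03, -0.235, 0]
  twist:
    - [0, 0, 0.01]
    - [0, 0, 0.02]
    - [0, 0, 0.03]
    - [0, 0, 0.04]
    - [0, 0, 0.05]
    - [0, 0, 0.06]
    - [0, 0, 0.06]
    - [0, 0, 0.06]

```text
time: 17.6
ee_pos: [0.5576, -0.0625, 0.165]
orientation: [3.141, -0.001, 0.022]
wrist_force: [0.1, 0.1, -2.5]
grip_width: 0.0584
gripper_force: 54.7
```

```bash
cat > g.py <<'E'
from h import *
C=cal("wrist");im=optics.grab_frame("wrist")
s=ctrl.observe();print(s['time'],s['ee_pos'],s['orientation'],s['wrist_force'],s['grip_width'])
for o,z in dict(slip=.0025,cream_specimen=s['ee_pos'][2]+.0205,clay_specimen=.0275).items():
    for r in models.regions_of(o,"wrist")[:1]:
        print(o,round(r['score'],2),np.round(np.array(r['at'])*[512,384]),rect(r['mask'],"wrist",z,C))
cv2.imwrite("pics/w6.png",im)
E
python3 g.py
```

```text
17.65 [ 0.55777578 -0.06221705  0.1649303 ] [ 3.14058657e+00 -8.13108270e-04  2.20235225e-02] [-0.44593491 -1.5851555  -2.92382552] 0.058510931361455194
cream_specimen 0.93 [267. 241.] [561.1 -63.3  86.   58.6   1.2]
clay_specimen 0.89 [499. 275.] [ 468.8 -283.   103.1   29.5   12.7]
```

View pics/w6.png

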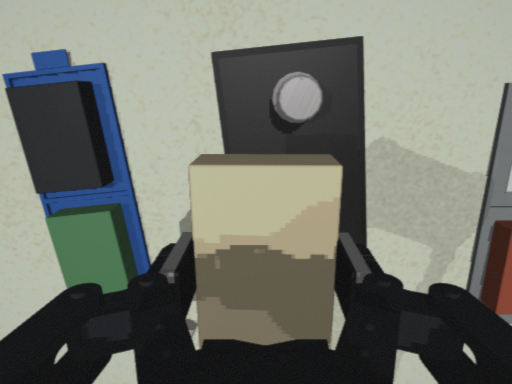

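The cream plate is held level at (267,250), clear of the weight at (298,97). The slip is out of frame, so I'm moving nearer to see it.

Call:
carry_out:
  translation:
    - [0.003, -0.02, 0]
    - [0.007, -0.05, 0]
    - [0.011, -0.085, 0]
    - [0.015, -0.113, 0]
    - [0.019, -0.132, 0]
    - [0.022, -0.14, 0]
    - [0.022, -0.14, 0]
  twist:
    - [0, 0, 0]
    - [0, 0, 0]
    - [0, 0, 0]
    - [0, 0, 0]
    - [0, 0, 0]
    - [0, 0, 0]
    - [0, 0, 0]

```text
time: 18.38
ee_pos: [0.5798, -0.1999, 0.1643]
orientation: [-3.141, -0.0, 0.024]
wrist_force: [-0.7, 1.3, -2.8]
grip_width: 0.0588
gripper_force: 54.8
```

```bash
sed -i 's/w6/w7/' g.py; python3 g.py
```

```text
18.4333 [ 0.57952713 -0.19851357  0.16412665] [-3.14053737e+00  3.56535077e-04  2.53020610e-02] [ 0.50309688  0.14959956 -2.55690867] 0.058867311987117706
slip 0.73 [388. 166.] [ 580.7 -318.1   79.7   50.2    1.3]
cream_specimen 0.82 [266. 244.] [ 583.2 -200.5   87.    59.     1.3]
clay_specimen 0.56 [400. 259.] [ 505.4 -326.3   81.1   39.1   47.5]
```

View pics/w7.png

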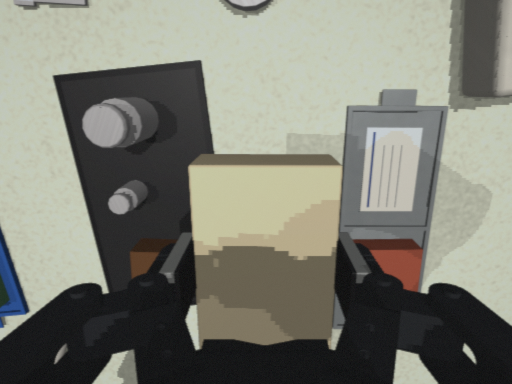

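The slip is at (390,168), matching (0.581,-0.318) and yaw 0.023. I'm setting the cream plate down.

Call:
carry_out:
  translation:
    - [0, -0.02, 0]
    - [0, -0.05, 0]
    - [0, -0.08, 0]
    - [0, -0.103, -0.01]
    - [0, -0.115, -0.03]
    - [0, -0.1175, -0.06]
    - [0, -0.1175, -0.09]
    - [0, -0.1175, -0.115]
  twist:
    - [0, 0, 0]
    - [0, 0, 0]
    - [0, 0, 0]
    - [0, 0, 0]
    - [0, 0, 0]
    - [0, 0, 0]
    - [0, 0, 0]
    - [0, 0, 0]

```text
time: 19.25
ee_pos: [0.5789, -0.3156, 0.0472]
orientation: [-3.14, 0.001, 0.026]
wrist_force: [0.6, 0.2, -2.7]
grip_width: 0.0586
gripper_force: 54.8
```

Call:
carry_out:
  translation:
    - [0, 0, -0.015]
    - [0, 0, -0.027]
    - [0, 0, -0.035]
    - [0, 0, -0.039]
    - [0, 0, -0.041]
    - [0, 0, -0.0425]
    - [0, 0, -0.0425]
  twist:
    - [0, 0, 0]
    - [0, 0, 0]
    - [0, 0, 0]
    - [0, 0, 0]
    - [0, 0, 0]
    - [0, 0, 0]
    - [0, 0, 0]

```text
time: 19.83
ee_pos: [0.5809, -0.3179, 0.01]
orientation: [3.14, -0.003, 0.025]
wrist_force: [-3.1, 2.1, 4.7]
grip_width: 0.0585
gripper_force: 55.7
```

Call:
carry_out:
  translation:
    - [0, 0, 0]
    - [0, 0, 0]
    - [0, 0, 0]
    - [0, 0, 0.01]
    - [0, 0, 0.04]
    - [0, 0, 0.08]
    - [0, 0, 0.12]
    - [0, 0, 0.16]
  twist:
    - [0, 0, 0]
    - [0, 0, 0]
    - [0, 0, 0]
    - [0, 0, 0]
    - [0, 0, 0]
    - [0, 0, 0]
    - [0, 0, 0]
    - [0, 0, 0]
  gripper: 100

```text
time: 20.5
ee_pos: [0.5792, -0.3172, 0.1694]
orientation: [3.141, -0.0, 0.025]
wrist_force: [1.1, -1.0, -0.3]
grip_width: 0.0852
gripper_force: 0.0
```

Call:
carry_out:
  translation:
    - [-0.07, 0.27, 0.03]
    - [-0.07, 0.27, 0.03]
    - [-0.07, 0.27, 0.03]
    - [-0.07, 0.27, 0.03]
    - [-0.07, 0.27, 0.03]
    - [-0.07, 0.27, 0.03]
    - [-0.07, 0.27, 0.03]
    - [-0.07, 0.27, 0.03]
  twist:
    - [0, 0, 0.1]
    - [0, 0, 0.1]
    - [0, 0, 0.1]
    - [0, 0, 0.1]
    - [0, 0, 0.1]
    - [0, 0, 0.1]
    - [0, 0, 0.1]
    - [0, 0, 0.1]

```text
time: 21.17
ee_pos: [0.5084, -0.0426, 0.1984]
orientation: [-3.14, -0.002, 0.13]
wrist_force: [0.6, 0.5, -0.1]
grip_width: 0.0854
gripper_force: 0.0
```

Call:
carry_out:
  translation:
    - [-0.037, 0.147, 0.01]
    - [-0.037, 0.147, 0.01]
    - [-0.037, 0.147, 0.01]
    - [-0.037, 0.147, 0.01]
    - [-0.037, 0.147, 0.01]
    - [-0.037, 0.147, 0.01]
  twist:
    - [0, 0, 0]
    - [0, 0, 0]
    - [0, 0, 0]
    - [0, 0, 0]
    - [0, 0, 0]
    - [0, 0, 0]

```text
time: 21.67
ee_pos: [0.4726, 0.1002, 0.2076]
orientation: [3.141, -0.002, 0.127]
wrist_force: [-0.1, -0.7, -0.6]
grip_width: 0.0852
gripper_force: 0.0
```

```bash
cat > i.py <<'E'
from h import *
C=cal("wrist");im=optics.grab_frame("wrist")
s=ctrl.observe();print(s['time'],s['ee_pos'],s['orientation'],s['wrist_force'],s['grip_width'])
for o,z in dict(green_specimen=.0275,dark_specimen=.0275).items():
    for r in models.regions_of(o,"wrist")[:1]:
        print(o,round(r['score'],2),np.round(np.array(r['at'])*[512,384]),rect(r['mask'],"wrist",z,C))
im2=optics.grab_frame("top")
for o,z in dict(cream_specimen=.0275,slip=.0025).items():
    for r in models.regions_of(o,"top")[:1]:
        print(o,round(r['score'],2),np.round(np.array(r['at'])*[512,384]),rect(r['mask'],"top",z))
big=cv2.resize(im2[120:260,240:440],(512,358))
cv2.imwrite("pics/w8.png",np.vstack([im[:240],big]))
# sensor plate from top: light grey level pixels, for the face centre
cv2.imwrite("pics/top8.png",im2)
E
python3 i.py
```

```text
21.7167 [0.47286315 0.09923189 0.20739822] [ 3.14063502e+00 -1.17519752e-03  1.25463754e-01] [ 0.31980502 -0.46489865  0.19826598] 0.08535305472291313
green_specimen 0.76 [263. 163.] [472.9  98.7  92.1  61.    8.5]
dark_specimen 0.92 [267.  47.] [578.  113.2  78.8  59.8   6.9]
cream_specimen 0.58 [399. 177.] [ 5.775e+02 -3.164e+02  9.370e+01  6.760e+01  3.000e-01]
slip 0.58 [306. 216.] [ 4.763e+02 -1.061e+02  6.520e+01  5.290e+01 -3.000e-01]
```

View pics/w8.png

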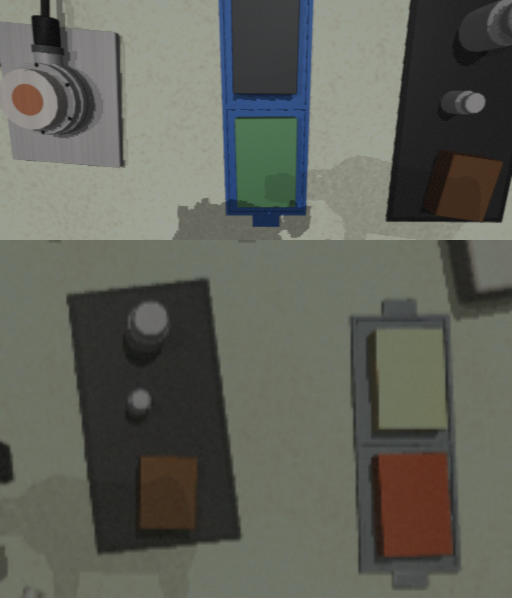

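The wrist view shows the green plate centred at (266,163) and the bare sensor face at (30,98). The crop shows the cream plate inside the far place of the grey tray (410,380). I'm computing the sensor face centre and gripping the green plate.

```bash
cat > j.py <<'E'
from h import *
def blob(im,n,C,box):
    h=cv2.cvtColor(im,cv2.COLOR_BGR2HSV);m=((h[...,0]<15)&(h[...,1]>90)).astype(np.uint8)
    k=np.zeros_like(m);x0,y0,x1,y1=box;k[y0:y1,x0:x1]=1;m*=k
    c=max(cv2.findContours(m,0,1)[0],key=cv2.contourArea)
    (x,y),a,t=cv2.fitEllipse(c);print(n,'px',x,y,a,'world',px2w(n,[[x,y]],.06,C).round(4))
C=cal("wrist");im=optics.grab_frame("wrist");blob(im,"wrist",C,(0,70,70,130))
blob(cv2.imread("pics/top8.png"),"top",None,(90,170,160,240))
E
python3 j.py
```

```text
wrist px 24.107101440429688 99.98528289794922 (26.951927185058594, 32.90629959106445) world [[0.5092 0.306  0.06  ]]
top px 117.72483825683594 200.74110412597656 (3.456861972808838, 9.052538871765137) world [[0.5107 0.313  0.06  ]]
```

Call:
carry_out:
  translation:
    - [0.0005, -0.001, -0.035]
    - [0.0005, -0.001, -0.075]
    - [0.0005, -0.001, -0.115]
    - [0.0005, -0.001, -0.15]
    - [0.0005, -0.001, -0.18]
    - [0.0005, -0.001, -0.195]
    - [0.0005, -0.001, -0.2]
    - [0.0005, -0.001, -0.2]
  twist:
    - [0, 0, 0.01]
    - [0, 0, 0.01]
    - [0, 0, 0.01]
    - [0, 0, 0.01]
    - [0, 0, 0.01]
    - [0, 0, 0.01]
    - [0, 0, 0.01]
    - [0, 0, 0.01]

```text
time: 22.68
ee_pos: [0.4719, 0.0984, 0.0056]
orientation: [-3.141, 0.003, 0.134]
wrist_force: [-0.5, -0.2, 0.5]
grip_width: 0.0855
gripper_force: 0.0
```

Call:
carry_out:
  translation:
    - [0, 0, 0]
    - [0, 0, 0]
    - [0, 0, 0]
    - [0, 0, 0]
    - [0, 0, 0]
    - [0, 0, 0]
  twist:
    - [0, 0, 0]
    - [0, 0, 0]
    - [0, 0, 0]
    - [0, 0, 0]
    - [0, 0, 0]
    - [0, 0, 0]
  gripper: 55
  newtons: 50

```text
time: 23.18
ee_pos: [0.4749, 0.0986, 0.0088]
orientation: [3.141, -0.004, 0.135]
wrist_force: [-0.6, -1.2, 7.4]
grip_width: 0.0585
gripper_force: 55.0
```

Call:
carry_out:
  translation:
    - [0, 0, 0.01]
    - [0, 0, 0.03]
    - [0, 0, 0.06]
    - [0.002, 0.005, 0.09]
    - [0.008, 0.02, 0.11]
    - [0.018, 0.045, 0.12]
    - [0.028, 0.075, 0.12]
    - [0.034, 0.092, 0.12]
  twist:
    - [0, 0, 0]
    - [0, 0, 0]
    - [0, 0, 0]
    - [0, 0, -0.03]
    - [0, 0, -0.07]
    - [0, 0, -0.11]
    - [0, 0, -0.14]
    - [0, 0, -0.165]

```text
time: 23.85
ee_pos: [0.5081, 0.1931, 0.1291]
orientation: [-3.14, -0.004, -0.031]
wrist_force: [-0.0, -0.6, -2.8]
grip_width: 0.0583
gripper_force: 54.5
```

Call:
carry_out:
  translation:
    - [0.003, 0.008, 0]
    - [0.004, 0.009, 0]
    - [0.004, 0.009, 0]
    - [0.004, 0.009, 0]
  twist:
    - [0, 0, 0]
    - [0, 0, 0]
    - [0, 0, 0]
    - [0, 0, 0]

```text
time: 24.18
ee_pos: [0.5103, 0.1988, 0.1265]
orientation: [3.141, 0.001, -0.03]
wrist_force: [-0.9, 0.0, -1.7]
grip_width: 0.0588
gripper_force: 54.5
```

```bash
cat > k.py <<'E'
from h import *
from j import blob
C=cal("wrist");im=optics.grab_frame("wrist")
s=ctrl.observe();print(s['time'],s['ee_pos'],s['orientation'],s['wrist_force'],s['grip_width'])
blob(im,"wrist",C,(0,0,190,300))
for r in models.regions_of("green_specimen","wrist")[:1]: print(r['score'],rect(r['mask'],"wrist",s['ee_pos'][2]-.0068+.0275,C))
cv2.imwrite("pics/w9.png",im)
E
sed -i 's/^C=cal("wrist");im/if __name__=="__main__":\n C=cal("wrist");im/;s/^blob(cv2/#blob(cv2/' j.py
python3 k.py
```

```text
24.2333 [0.51036924 0.19867008 0.12652769] [ 3.14102835e+00  9.77463171e-04 -3.08521237e-02] [-0.30329948  0.47903926 -1.29341843] 0.05881447291369356
wrist px 101.89398193359375 206.04193115234375 (33.88180923461914, 39.232574462890625) world [[0.5091 0.3059 0.06  ]]
0.74 [514.7 197.6  86.8  59.6  -2.2]
```

View pics/w9.png

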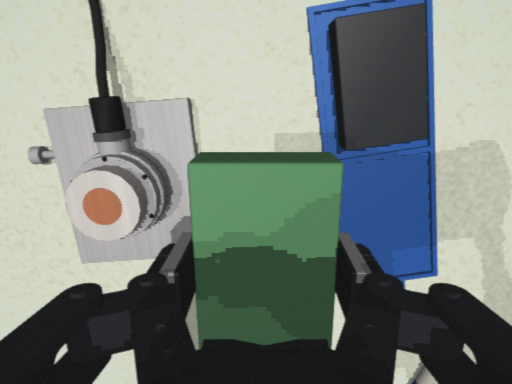

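The wrist view shows the green plate held level at (266,250), and the face disc around (105,204) with its orange pad at (102,206). I'll do one quick fit of the disc edge to settle the centre.

```bash
cat > l.py <<'E'
from h import *
from scipy.optimize import minimize
im=cv2.GaussianBlur(cv2.imread("pics/w9.png"),(3,3),0).astype(np.float32).mean(2);C=cal("wrist")
a=np.linspace(0,2*np.pi,180,endpoint=False)
def ring(p,r): 
    q=w2px("wrist",np.c_[p[0]+r*np.cos(a),p[1]+r*np.sin(a),0*a+.06],C).astype(np.float32)
    return cv2.remap(im,q[:,0],q[:,1],1).ravel()
for r in(.024,.025,.026):
    best=max(((np.mean(ring((x,y),r-.0012)-ring((x,y),r+.0012))),x,y) for x in np.arange(.503,.518,.0005) for y in np.arange(.299,.314,.0005));print(r,np.round(best,4))
E
python3 l.py
```

```text
0.024 [51.9683  0.5095  0.305 ]
0.025 [47.5996  0.509   0.306 ]
0.026 [34.6497  0.509   0.3075]
```

Call:
carry_out:
  translation:
    - [-0.0005, 0.015, 0]
    - [-0.001, 0.045, 0]
    - [-0.0015, 0.075, 0]
    - [-0.0015, 0.095, 0]
    - [-0.0015, 0.105, -0.01]
    - [-0.0015, 0.107, -0.025]
    - [-0.0015, 0.107, -0.04]
    - [-0.0015, 0.107, -0.05]
  twist:
    - [0, 0, 0]
    - [0, 0, 0]
    - [0, 0, 0]
    - [0, 0, 0]
    - [0, 0, 0]
    - [0, 0, 0]
    - [0, 0, 0]
    - [0, 0, 0]

```text
time: 24.95
ee_pos: [0.5082, 0.3055, 0.0743]
orientation: [3.14, 0.003, -0.03]
wrist_force: [-0.7, 0.4, -1.5]
grip_width: 0.0585
gripper_force: 54.5
```

Call:
carry_out:
  translation:
    - [0, 0, -0.004]
    - [0, 0, -0.007]
    - [0, 0, -0.009]
    - [0, 0, -0.0095]
    - [0, 0, -0.01]
    - [0, 0, -0.01]
  twist:
    - [0, 0, 0]
    - [0, 0, 0]
    - [0, 0, 0]
    - [0, 0, 0]
    - [0, 0, 0]
    - [0, 0, 0]

```text
time: 25.45
ee_pos: [0.5098, 0.3068, 0.0674]
orientation: [-3.141, -0.001, -0.03]
wrist_force: [0.3, 0.9, -1.7]
grip_width: 0.0589
gripper_force: 54.5
```

Call:
carry_out:
  translation:
    - [0, 0, -0.0005]
    - [0, 0, -0.001]
    - [0, 0, -0.001]
  twist:
    - [0, 0, 0]
    - [0, 0, 0]
    - [0, 0, 0]

```text
time: 25.7
ee_pos: [0.5097, 0.3069, 0.0664]
orientation: [-3.141, -0.001, -0.03]
wrist_force: [-1.3, -1.5, 0.6]
grip_width: 0.0587
gripper_force: 54.8
```

Call:
carry_out:
  translation:
    - [0, 0, -0.0005]
    - [0, 0, -0.0008]
    - [0, 0, -0.0008]
  twist:
    - [0, 0, 0]
    - [0, 0, 0]
    - [0, 0, 0]

```text
time: 25.95
ee_pos: [0.5097, 0.3069, 0.0664]
orientation: [3.142, -0.001, -0.03]
wrist_force: [-3.1, -1.7, 7.3]
grip_width: 0.0588
gripper_force: 55.6
```

Call:
carry_out:
  translation:
    - [0, 0, 0]
    - [0, 0, 0]
    - [0, 0, 0]
    - [0, 0, 0.01]
    - [0, 0, 0.04]
    - [0, 0, 0.08]
    - [0, 0, 0.12]
    - [0, 0, 0.15]
  twist:
    - [0, 0, 0]
    - [0, 0, 0]
    - [0, 0, 0]
    - [0, 0, 0]
    - [0, 0, 0]
    - [0, 0, 0]
    - [0, 0, 0]
    - [0, 0, 0]
  gripper: 100

```text
time: 26.62
ee_pos: [0.5102, 0.3071, 0.2194]
orientation: [-3.14, -0.004, -0.03]
wrist_force: [-0.2, -0.5, 0.3]
grip_width: 0.0856
gripper_force: 0.0
```

Call:
carry_out:
  translation:
    - [0, 0, 0.01]
    - [0, 0, 0.01]
    - [0, 0, 0.01]
  twist:
    - [0, 0, 0]
    - [0, 0, 0]
    - [0, 0, 0]

```text
time: 26.87
ee_pos: [0.5093, 0.3067, 0.2248]
orientation: [-3.142, -0.0, -0.03]
wrist_force: [0.1, 0.2, -0.8]
grip_width: 0.0854
gripper_force: 0.0
```

```bash
cat > m.py <<'E'
from h import *
C=cal("wrist");im=optics.grab_frame("wrist");cv2.imwrite("pics/w10.png",im)
s=ctrl.observe();print(s['time'],s['ee_pos'],s['orientation'])
for r in models.regions_of("green_specimen","wrist")[:1]: print(r['score'],rect(r['mask'],"wrist",.085,C))
im2=optics.grab_frame("top")
for o in("green_specimen","cream_specimen"):
  for r in models.regions_of(o,"top")[:2]: print('top',o,r['score'],rect(r['mask'],"top",.085 if o[0]=='g' else .0275))
E
python3 m.py
```

```text
26.9167 [0.50843991 0.30640541 0.22320569] [ 3.14055893e+00  2.71638727e-03 -3.02276435e-02]
0.57 [509.  306.1  92.3  59.9  -1.7]
top green_specimen 0.88 [5.081e+02 3.013e+02 8.720e+01 6.720e+01 3.000e-01]
top green_specimen 0.74 [ 4.721e+02 -9.860e+01  6.020e+01  4.880e+01 -3.000e-01]
top cream_specimen 0.93 [ 576.4 -316.9   91.3   65.9    1.1]
```

View pics/w10.png

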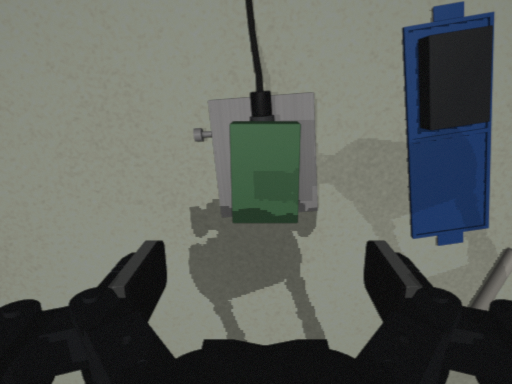

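The green plate is on the sensor at (265,172). It measures (509,306), matching the face centre (509,306). Next I'm going back for the cork block.

Call:
carry_out:
  translation:
    - [-0.024, -0.31, -0.04]
    - [-0.024, -0.31, -0.04]
    - [-0.024, -0.31, -0.04]
    - [-0.024, -0.31, -0.04]
    - [-0.024, -0.31, -0.04]
    - [-0.024, -0.31, -0.04]
    - [-0.024, -0.31, -0.04]
    - [-0.024, -0.31, -0.04]
  twist:
    - [0, 0, 0]
    - [0, 0, 0]
    - [0, 0, 0]
    - [0, 0, 0]
    - [0, 0, 0]
    - [0, 0, 0]
    - [0, 0, 0]
    - [0, 0, 0]

```text
time: 27.78
ee_pos: [0.484, -0.0067, 0.1835]
orientation: [3.141, 0.002, -0.033]
wrist_force: [-0.2, 0.2, 0.0]
grip_width: 0.0852
gripper_force: 0.0
```

Call:
carry_out:
  translation:
    - [-0.008, -0.04, -0.01]
    - [-0.008, -0.075, -0.03]
    - [-0.008, -0.095, -0.05]
    - [-0.008, -0.0995, -0.08]
    - [-0.008, -0.0995, -0.11]
    - [-0.008, -0.0995, -0.14]
    - [-0.008, -0.0995, -0.165]
    - [-0.008, -0.0995, -0.179]
  twist:
    - [0, 0, 0]
    - [0, 0, 0]
    - [0, 0, 0]
    - [0, 0, 0]
    - [0, 0, 0]
    - [0, 0, 0]
    - [0, 0, 0]
    - [0, 0, 0]

```text
time: 28.45
ee_pos: [0.4744, -0.1015, 0.002]
orientation: [-3.139, 0.006, -0.031]
wrist_force: [-0.8, 0.4, 0.6]
grip_width: 0.0853
gripper_force: 0.0
```

Call:
carry_out:
  translation:
    - [0, 0, 0]
    - [0, 0, 0]
    - [0, 0, 0]
    - [0, 0, 0]
    - [0, 0, 0]
    - [0, 0, 0]
    - [0, 0, 0]
    - [0, 0, 0]
  twist:
    - [0, 0, 0]
    - [0, 0, 0]
    - [0, 0, 0]
    - [0, 0, 0]
    - [0, 0, 0]
    - [0, 0, 0]
    - [0, 0, 0]
    - [0, 0, 0]
  gripper: 45
  newtons: 30

```text
time: 29.12
ee_pos: [0.4782, -0.1031, 0.0071]
orientation: [3.141, -0.002, -0.03]
wrist_force: [-1.6, 0.3, 7.1]
grip_width: 0.0496
gripper_force: 33.3
```

Call:
carry_out:
  translation:
    - [0, 0, 0.01]
    - [0, 0, 0.035]
    - [0, 0, 0.07]
    - [0, 0, 0.105]
    - [0, 0.01, 0.135]
    - [0, 0.03, 0.15]
    - [0.003, 0.065, 0.15]
    - [0.006, 0.103, 0.15]
  twist:
    - [0, 0, 0]
    - [0, 0, 0]
    - [0, 0, 0]
    - [0, 0, 0]
    - [0, 0, 0]
    - [0, 0, 0]
    - [0, 0, 0]
    - [0, 0, 0]

```text
time: 29.78
ee_pos: [0.4844, 0.0002, 0.1585]
orientation: [3.14, -0.004, -0.033]
wrist_force: [0.3, -0.3, -0.6]
grip_width: 0.0495
gripper_force: 32.5
```

Call:
carry_out:
  translation:
    - [0.004, 0.04, 0]
    - [0.008, 0.08, 0]
    - [0.012, 0.12, 0]
    - [0.016, 0.16, 0]
    - [0.02, 0.2, 0]
    - [0.024, 0.24, 0]
    - [0.026, 0.275, 0]
    - [0.026, 0.295, 0]
  twist:
    - [0, 0, 0]
    - [0, 0, 0]
    - [0, 0, 0]
    - [0, 0, 0]
    - [0, 0, 0]
    - [0, 0, 0]
    - [0, 0, 0]
    - [0, 0, 0]

```text
time: 30.45
ee_pos: [0.5088, 0.2988, 0.1565]
orientation: [-3.14, -0.0, -0.028]
wrist_force: [0.4, 0.4, -1.7]
grip_width: 0.0495
gripper_force: 32.5
```

Call:
carry_out:
  translation:
    - [0, 0.008, -0.005]
    - [0, 0.0105, -0.02]
    - [0, 0.0105, -0.038]
    - [0, 0.0105, -0.053]
    - [0, 0.0105, -0.06]
    - [0, 0.0105, -0.064]
    - [0, 0.0105, -0.0655]
    - [0, 0.0105, -0.0655]
  twist:
    - [0, 0, 0]
    - [0, 0, 0]
    - [0, 0, 0]
    - [0, 0, 0]
    - [0, 0, 0]
    - [0, 0, 0]
    - [0, 0, 0]
    - [0, 0, 0]

```text
time: 31.12
ee_pos: [0.5097, 0.3054, 0.091]
orientation: [-3.141, -0.001, -0.031]
wrist_force: [0.4, 0.3, -0.2]
grip_width: 0.0492
gripper_force: 32.5
```

Call:
carry_out:
  translation:
    - [0, 0, -0.0005]
    - [0, 0, -0.001]
    - [0, 0, -0.001]
  twist:
    - [0, 0, 0]
    - [0, 0, 0]
    - [0, 0, 0]

```text
time: 31.37
ee_pos: [0.5098, 0.3059, 0.0902]
orientation: [-3.141, -0.001, -0.03]
wrist_force: [0.6, -0.1, -0.5]
grip_width: 0.0497
gripper_force: 32.5
```

Call:
carry_out:
  translation:
    - [0, 0, -0.0005]
    - [0, 0, -0.001]
    - [0, 0, -0.001]
  twist:
    - [0, 0, 0]
    - [0, 0, 0]
    - [0, 0, 0]

```text
time: 31.62
ee_pos: [0.5097, 0.3059, 0.0891]
orientation: [-3.141, -0.001, -0.03]
wrist_force: [-0.8, 0.1, 3.3]
grip_width: 0.0496
gripper_force: 32.9
```

Call:
carry_out:
  translation:
    - [0, 0, 0]
    - [0, 0, 0]
    - [0, 0, 0]
    - [0, 0, 0.01]
    - [0, 0, 0.04]
    - [0, 0, 0.08]
    - [0, 0, 0.12]
    - [0, 0, 0.135]
  twist:
    - [0, 0, 0]
    - [0, 0, 0]
    - [0, 0, 0]
    - [0, 0, 0]
    - [0, 0, 0]
    - [0, 0, 0]
    - [0, 0, 0]
    - [0, 0, 0]
  gripper: 100

```text
time: 32.28
ee_pos: [0.512, 0.3068, 0.2312]
orientation: [-3.138, -0.01, -0.03]
wrist_force: [0.3, 0.5, 1.2]
grip_width: 0.0857
gripper_force: 0.0
```

```bash
cat > n.py <<'E'
from h import *
C=cal("wrist");im=optics.grab_frame("wrist");cv2.imwrite("pics/w11.png",im)
s=ctrl.observe();print(s['time'],s['ee_pos'],s['orientation'])
for o,z in dict(backing_block=.115,green_specimen=.085).items():
  for r in models.regions_of(o,"wrist")[:1]: print(o,r['score'],rect(r['mask'],"wrist",z,C))
E
python3 n.py
```

```text
32.3333 [0.51286588 0.30708357 0.23271686] [-3.13676484 -0.0124325  -0.03007324]
backing_block 0.84 [508.2 305.1  67.   49.9  -1.6]
green_specimen 0.56 [509.5 306.6  91.8  60.5  -1.7]
```

Call:
carry_out:
  translation:
    - [0.085, -0.29, -0.02]
    - [0.085, -0.29, -0.02]
    - [0.085, -0.29, -0.02]
    - [0.085, -0.29, -0.02]
    - [0.085, -0.29, -0.02]
    - [0.085, -0.29, -0.02]
    - [0.085, -0.29, -0.02]
    - [0.085, -0.29, -0.02]
  twist:
    - [0, 0, 0]
    - [0, 0, 0]
    - [0, 0, 0]
    - [0, 0, 0]
    - [0, 0, 0]
    - [0, 0, 0]
    - [0, 0, 0]
    - [0, 0, 0]

```text
time: 33.1
ee_pos: [0.594, 0.0103, 0.201]
orientation: [3.14, 0.003, -0.035]
wrist_force: [0.4, -0.3, 0.0]
grip_width: 0.0856
gripper_force: 0.0
```

Call:
carry_out:
  translation:
    - [0.015, -0.04, 0]
    - [0.025, -0.08, 0]
    - [0.031, -0.097, 0]
    - [0.032, -0.1, 0]
    - [0.032, -0.1, 0]
  twist:
    - [0, 0, 0]
    - [0, 0, 0]
    - [0, 0, 0]
    - [0, 0, 0]
    - [0, 0, 0]

```text
time: 33.52
ee_pos: [0.6256, -0.0847, 0.2017]
orientation: [-3.14, 0.003, -0.032]
wrist_force: [-0.6, -0.0, 0.1]
grip_width: 0.0855
gripper_force: 0.0
```

Call:
carry_out:
  translation:
    - [0, -0.001, -0.035]
    - [0, -0.001, -0.075]
    - [0, -0.001, -0.11]
    - [0, -0.001, -0.145]
    - [0, -0.001, -0.172]
    - [0, -0.001, -0.186]
    - [0, -0.001, -0.191]
    - [0, -0.001, -0.191]
  twist:
    - [0, 0, 0]
    - [0, 0, 0]
    - [0, 0, 0]
    - [0, 0, 0]
    - [0, 0, 0]
    - [0, 0, 0]
    - [0, 0, 0]
    - [0, 0, 0]

```text
time: 34.18
ee_pos: [0.6255, -0.0839, 0.0116]
orientation: [-3.141, 0.002, -0.029]
wrist_force: [-0.3, 0.3, -0.0]
grip_width: 0.0853
gripper_force: 0.0
```

Call:
carry_out:
  translation:
    - [0, 0, 0]
    - [0, 0, 0]
    - [0, 0, 0]
    - [0, 0, 0]
    - [0, 0, 0]
    - [0, 0, 0]
    - [0, 0, 0]
    - [0, 0, 0]
  twist:
    - [0, 0, 0]
    - [0, 0, 0]
    - [0, 0, 0]
    - [0, 0, 0]
    - [0, 0, 0]
    - [0, 0, 0]
    - [0, 0, 0]
    - [0, 0, 0]
  gripper: 35
  newtons: 40

```text
time: 34.85
ee_pos: [0.6275, -0.0855, 0.0143]
orientation: [3.141, -0.002, -0.03]
wrist_force: [-1.1, 1.9, 6.8]
grip_width: 0.0364
gripper_force: 41.0
```

Call:
carry_out:
  translation:
    - [0, 0, 0.01]
    - [0, 0, 0.035]
    - [0, 0, 0.07]
    - [0, 0, 0.108]
    - [0, 0, 0.145]
    - [0, 0, 0.175]
    - [0, 0, 0.19]
    - [0, 0, 0.195]
  twist:
    - [0, 0, 0]
    - [0, 0, 0]
    - [0, 0, 0]
    - [0, 0, 0]
    - [0, 0, 0]
    - [0, 0, 0]
    - [0, 0, 0]
    - [0, 0, 0]

```text
time: 35.52
ee_pos: [0.6276, -0.0858, 0.2114]
orientation: [3.14, -0.005, -0.03]
wrist_force: [0.8, 0.5, -4.4]
grip_width: 0.0369
gripper_force: 41.5
```

Call:
carry_out:
  translation:
    - [-0.003, 0.01, 0]
    - [-0.009, 0.03, 0]
    - [-0.018, 0.06, 0]
    - [-0.029, 0.096, 0]
    - [-0.04, 0.134, 0]
    - [-0.051, 0.171, 0]
    - [-0.063, 0.21, 0]
    - [-0.074, 0.247, 0]
  twist:
    - [0, 0, 0]
    - [0, 0, 0]
    - [0, 0, 0]
    - [0, 0, 0]
    - [0, 0, 0]
    - [0, 0, 0]
    - [0, 0, 0]
    - [0, 0, 0]

```text
time: 36.18
ee_pos: [0.5489, 0.164, 0.2041]
orientation: [3.141, 0.006, -0.03]
wrist_force: [0.3, 0.4, -5.2]
grip_width: 0.0367
gripper_force: 41.4
```

Call:
carry_out:
  translation:
    - [-0.011, 0.037, 0]
    - [-0.022, 0.073, 0]
    - [-0.032, 0.105, 0]
    - [-0.039, 0.128, 0]
    - [-0.042, 0.14, 0]
    - [-0.043, 0.1438, 0]
    - [-0.043, 0.1438, 0]
    - [-0.043, 0.1438, 0]
  twist:
    - [0, 0, 0]
    - [0, 0, 0]
    - [0, 0, 0]
    - [0, 0, 0]
    - [0, 0, 0]
    - [0, 0, 0]
    - [0, 0, 0]
    - [0, 0, 0]

```text
time: 36.85
ee_pos: [0.5092, 0.3044, 0.2064]
orientation: [3.14, 0.002, -0.031]
wrist_force: [-0.9, -0.3, -5.3]
grip_width: 0.0369
gripper_force: 41.4
```

Call:
carry_out:
  translation:
    - [0, 0, -0.015]
    - [0, 0, -0.035]
    - [0, 0, -0.055]
    - [0, 0, -0.069]
    - [0, 0, -0.076]
    - [0, 0, -0.0795]
    - [0, 0, -0.081]
    - [0, 0, -0.081]
  twist:
    - [0, 0, 0]
    - [0, 0, 0]
    - [0, 0, 0]
    - [0, 0, 0]
    - [0, 0, 0]
    - [0, 0, 0]
    - [0, 0, 0]
    - [0, 0, 0]

```text
time: 37.52
ee_pos: [0.5102, 0.3053, 0.1273]
orientation: [-3.141, -0.001, -0.031]
wrist_force: [0.2, 0.3, -5.4]
grip_width: 0.0368
gripper_force: 41.4
```

Call:
carry_out:
  translation:
    - [0, 0, -0.0005]
    - [0, 0, -0.001]
    - [0, 0, -0.001]
  twist:
    - [0, 0, 0]
    - [0, 0, 0]
    - [0, 0, 0]

```text
time: 37.77
ee_pos: [0.5099, 0.3057, 0.1263]
orientation: [-3.141, -0.002, -0.03]
wrist_force: [-0.1, -0.6, -4.1]
grip_width: 0.0367
gripper_force: 41.6
```

Call:
carry_out:
  translation:
    - [0, 0, -0.0005]
    - [0, 0, -0.001]
    - [0, 0, -0.001]
  twist:
    - [0, 0, 0]
    - [0, 0, 0]
    - [0, 0, 0]

```text
time: 38.02
ee_pos: [0.51, 0.3058, 0.1263]
orientation: [-3.141, -0.002, -0.03]
wrist_force: [-2.9, -1.1, 4.4]
grip_width: 0.037
gripper_force: 42.5
```

Contact (-5 N to +4 N). I'm releasing and rising.

Call:
carry_out:
  translation:
    - [0, 0, 0]
    - [0, 0, 0]
    - [0, 0, 0]
    - [0, 0, 0]
    - [0, 0, 0.01]
    - [0, 0, 0.035]
    - [0, 0, 0.07]
    - [0, 0, 0.11]
  twist:
    - [0, 0, 0]
    - [0, 0, 0]
    - [0, 0, 0]
    - [0, 0, 0]
    - [0, 0, 0]
    - [0, 0, 0]
    - [0, 0, 0]
    - [0, 0, 0]
  gripper: 100

```text
time: 38.68
ee_pos: [0.5081, 0.3051, 0.2344]
orientation: [3.14, 0.004, -0.03]
wrist_force: [0.5, -0.5, 0.1]
grip_width: 0.0856
gripper_force: 0.0
```

Call:
carry_out:
  translation:
    - [-0.02, -0.02, 0.03]
    - [-0.04, -0.05, 0.05]
    - [-0.06, -0.08, 0.06]
    - [-0.08, -0.11, 0.07]
    - [-0.08, -0.13, 0.07]
    - [-0.08, -0.13, 0.07]
    - [-0.08, -0.13, 0.07]
    - [-0.08, -0.13, 0.07]
  twist:
    - [0, 0, 0]
    - [0, 0, 0]
    - [0, 0, 0]
    - [0, 0, 0]
    - [0, 0, 0]
    - [0, 0, 0]
    - [0, 0, 0]
    - [0, 0, 0]

```text
time: 39.35
ee_pos: [0.4295, 0.176, 0.3048]
orientation: [-3.141, -0.0, -0.03]
wrist_force: [-0.3, 0.6, 0.2]
grip_width: 0.0854
gripper_force: 0.0
```

```bash
cat > o.py <<'E'
from h import *
C=cal("wrist");im=optics.grab_frame("wrist")
s=ctrl.observe();print(s['time'],s['ee_pos'],s['orientation'])
for o,z in dict(weight=.182,backing_block=.115,green_specimen=.085).items():
  for r in models.regions_of(o,"wrist")[:1]: print(o,r['score'],rect(r['mask'],"wrist",z,C))
sc=optics.grab_frame("scene")
crop=cv2.resize(sc[60:180,230:390],(512,384))
cv2.imwrite("pics/w12.png",np.vstack([im[:210],crop]))
E
python3 o.py
```

```text
39.4 [0.42945796 0.17619216 0.30446716] [-3.14120871e+00  3.17910051e-04 -2.96429520e-02]
weight 0.73 [504.4 291.6  54.4  33.   88.3]
backing_block 0.75 [505.4 300.7  64.4  57.8  -1.2]
green_specimen 0.65 [508.  302.9  89.6  65.7  -1.7]
```

View pics/w12.png

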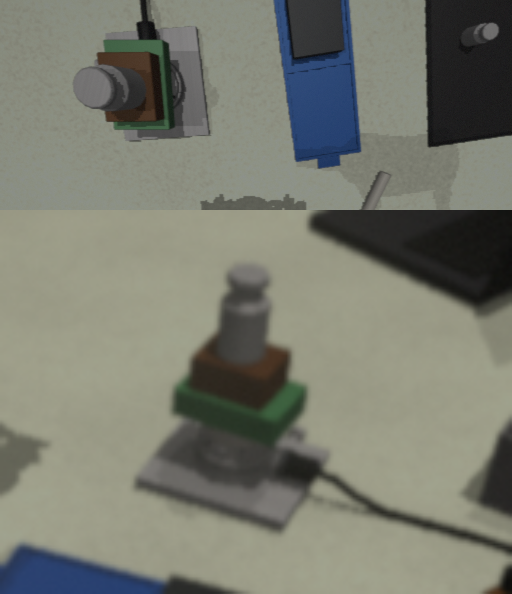

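The stack stands upright and centred: the weight (245,315) on the block (240,370), on the green plate (240,405), on the sensor. The small weight and dark plate are untouched. I'm handing in.

```bash
python3 -c "from cell import ctrl; print(ctrl.sign_off())"
```

```text
the job is handed in; nothing more can be done
None
```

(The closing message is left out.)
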